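# Weigh a flange on the trip balance with bored weights

## Task

One of the flanges lies in the plain pan of the trip balance. Find the right bored weights and thread them, one after another, over the spindle of the other pan until the beam stands level; feel for the spindle and set the weights down gently, never pressing or dropping hard on the balance. Leave the flanges and the other things on the bench alone, and leave any weight that is not needed standing on the bench.

Things in the scene. Friction and masses are not known exactly. Their poses are not given: they have to be found in the camera images.
- balance: grey double-pan balance, fixed; base 130 (x) by 280 (y) by 55 mm, origin on the bench under its centre. Part pan 90 mm to its own -y, weight pan 90 mm to its own +y: aluminium discs 116 mm across, floors 84 mm above the bench when level. They stay horizontal; one rises as the other sinks. A dial plate with needle, 50 mm wide, stands at the front to 148 mm height
- seat (a point): turning axis of the weight pan at floor height; rises and sinks with it. The spindle for the weights (10 mm across, slightly chamfered flat top 50 mm above the floor) does NOT stand here but 5 mm off, in an unknown direction that differs each time. The pan turns stiffly (about 5 N at the spindle), so under a light touch the spindle stays where it is
- beam (a joint): tilt, rad: 0 level, positive when the weight pan is high (weights too light), negative when low. Sprung and damped: 0.278 rad per kg of difference between the pans (0.014 per 50 g), settles within a second, stops at +-0.12. The pans move 90 mm per rad; pressing on the weight pan lowers it about 2.5 mm per newton until the stop, where it is hard
- weight_50: plain steel bored weight of 50 g: an upright ring 23 mm across and 22 mm high with a 12 mm through bore; origin at the middle of its underside, z up along the bore. Starts standing on the bench; the three weights may stand in any order
- weight_100: plain steel bored weight of 100 g: an upright ring 30 mm across and 22 mm high with a 12 mm through bore; origin at the middle of its underside, z up along the bore. Starts standing on the bench; the three weights may stand in any order
- weight_200: plain steel bored weight of 200 g: an upright ring 40 mm across and 22 mm high with a 12 mm through bore; origin at the middle of its underside, z up along the bore. Starts standing on the bench; the three weights may stand in any order
- flange_a: one of three look-alike aluminium flanges (68 mm disc 10 mm thick, 36 mm hub, 30 mm high in all; origin at the middle of the underside). They are cored differently inside: one is 150 g, one 250 g, one 300 g. One of the three (any) lies in the part pan, the other two stand on the riser. None is to be handled
- flange_b: one of three look-alike aluminium flanges (68 mm disc 10 mm thick, 36 mm hub, 30 mm high in all; origin at the middle of the underside). They are cored differently inside: one is 150 g, one 250 g, one 300 g. One of the three (any) lies in the part pan, the other two stand on the riser. None is to be handled
- flange_c: one of three look-alike aluminium flanges (68 mm disc 10 mm thick, 36 mm hub, 30 mm high in all; origin at the middle of the underside). They are cored differently inside: one is 150 g, one 250 g, one 300 g. One of the three (any) lies in the part pan, the other two stand on the riser. None is to be handled
- riser: aluminium bridge 90 by 210 mm, 84 mm high, fixed, on which the two spare flanges stand; origin on the bench under its centre
- blender: kitchen-type blender, fixed furniture, about 180 mm across and 360 mm high, origin under its middle; an obstacle: swing the arm past in front of it, between it and the robot
- stopper: brown rubber stopper, 40 mm across, 30 mm high, a bystander
- ballpen: black pen, 145 mm long, a bystander
- dropper: small dropper bottle, 37 mm across, 86 mm high, a bystander
- small_stopper: grey rubber stopper, 30 mm across, 22 mm high, a bystander
Not all that is in view belongs to the job. Leave any pink, purple or yellow look-alike of the weight_200 alone.

How it is judged:
By the outcome, as a careful person would: the job done as asked, in the order asked, and still so for the second after the job is handed in, with the robot touching nothing.
It also fails if it takes over 72 s, if anything falls off the work surface, if the arm or the gripper's body presses on something with over 40 N, if the wrist force passes 120 N, or if a joint passes its speed limit or range.

## Robot

A 6-joint arm with a two-finger parallel gripper is mounted at the origin on a cart in front of the work surface, level with it; the furniture and walls round the work are solid. World frame = base frame: x ahead of the robot, y to its left, z up, the work surface at z = 0. Lengths are in m, angles in rad, forces in N, time in s.
With the tool pointing down it reaches from about 0.3 to 0.775 m from the base axis. Payload 14.6 kg.
Tool frame: the origin (TCP) lies at the centre of the arm's flange, where the gripper is bolted on; the fingertips stand 199 mm ahead of it and the grasp point (between the pads) lies 180 mm ahead of it; z points along the fingers, y is the line along which they close (so a half turn about z gives the same grasp; the last joint's range is limited). The gripper opens to 94 mm and grips with 3 to 60 N. Pads are 16 mm wide; open, the fingers measure 119 mm over their backs; the gripper's body (75 mm by 177 mm) begins 78 mm behind the grasp point.
Start: joints at [1.253, 0.3, 1.521, -0, 1.321, -0.067], TCP at [0.136, 0.533, 0.405] pointing down, gripper open.
Joint ranges: [-3.03, 3.03], [-0.79, 2.21], [0.23, 2.52], [-1.04, 4.18], [0, 3.07], [-2.55, 2.55]. Speed limits (rad/s): [2.22, 2.22, 2.57, 3.14, 3.14, 3.14].

## Interface

Orientations are given as [roll, pitch, yaw] about the fixed x, y, z axes, in that order (R = Rz(yaw) Ry(pitch) Rx(roll)).
In Python, from station import ctrl gives the robot as it stands. The module is installed in compiled form; this text tells all that it offers.
- The arm moves only by the tool servo_tool, never from a script. Its argument "motion" is a list of rows, each a list of 5 numbers: the closure, from 0 (fully open) to 1 (shut), then the shift along the world's x, y, z in cm, then the turn about the world's z in degrees. A call has 1 to 20 rows; each row is the pose to reach, as a shift and turn from the pose commanded when the call began; what a row does not reach only later rows make up. A row lasts 1/8 s, in which the tool goes at most 62.5 mm and 10.7 degrees, less where a joint would pass 70% of its speed; a pose out of reach is approached as far as the arm can. A call with a gripper value outside its range is refused whole. The fingers move at their own pace and stop on an object; "squeeze" is the grip in N (left out, the last holds). Time passes only in rows, so rows that repeat a pose let the fingers close. It gives the time, the measured TCP pose, the force, the opening and the grip force at its end, in the units of the state.
- ctrl.get_obs(): the state, without advancing time (a new reading comes with each control period).
- ctrl.camera(name): name is "scene" or "side" or "wrist"; returns a dict with "image" (420x560x3 uint8, red, green, blue), "fx", "fy", "cx", "cy" (pixels), "camera_from_world" (4x4, takes a point from world to camera coordinates); the wrist camera has in their place "hand_eye" (4x4, takes a point from camera to tool coordinates, whose origin is the TCP and whose axes are the flange's). Camera axes: x right, y up, looking along -z (the intrinsics and any distortion apply to the point x, -y, -z); pixel columns grow to the right and rows downward; lengths in m; the calibration is good to about 2 mm. A picture is of the moment at which its call begins: read the wrist's pose just before it. There is no depth.
- ctrl.hand_in(): hands the job in; it is judged then, once.
The state is a dict: "time_s": time; "qpos": joint angles; "joint_vel": joint speeds; "tau": joint torques, N m; "ee_pos": TCP position; "eef_rot": TCP orientation; "force": force on the tool from outside, world axes, zero at the start; "moment": the same for the moment, N m; "grip_width": finger opening in m; "grip_force": force on a finger pad.
Only numpy, scipy, OpenCV 4.12 (cv2) and the standard library are available. Lean on these libraries where they do the work, as an engineer would, in place of code of your own. Each camera call takes 0.05 s, during which the arm holds its last target. There are 200 camera calls.

## Working session

There is one attempt and no reset: what is moved stays moved. The work goes in short steps, Python scripts to look and compute and a tool call to move; the robot and the scene stay as the last step left them, time stands still between calls to the robot, and variables do not carry over. Pictures are saved under pics/ and viewed, at most 10 in all, crops included, and the job is handed in when it is done.

Besides the shell and the picture viewer there is one more tool, called by a JSON object that holds its "api" and its "payload". servo_tool: Moves the arm, as the interface text tells. Its arguments: {"type":"object","properties":{"motion":{"type":"array","items":{"type":"array","items":{"type":"number"}}},"squeeze":{"type":"number"}},"required":["motion"]}

```bash
mkdir -p pics; cat > h.py <<'E'
from station import ctrl
import numpy as np, cv2
from scipy.spatial.transform import Rotation as R
def cam(n):
    o=ctrl.get_obs(); c=ctrl.camera(n)
    if n=="wrist":
        T=np.eye(4); e=np.array(o["eef_rot"])
        T[:3,:3]=e if e.shape==(3,3) else R.from_euler("xyz",e).as_matrix()
        T[:3,3]=o["ee_pos"]; c["W"]=T@np.array(c["hand_eye"])
    else: c["W"]=np.linalg.inv(c["camera_from_world"])
    return c
def ray(c,u,v):
    d=np.array([(u-c["cx"])/c["fx"],-(v-c["cy"])/c["fy"],-1.]); return c["W"][:3,3],c["W"][:3,:3]@d
def onz(c,u,v,z):
    o,d=ray(c,u,v); return o+d*(z-o[2])/d[2]
def proj(c,p):
    q=np.linalg.inv(c["W"])@np.append(p,1); return c["cx"]+c["fx"]*q[0]/-q[2], c["cy"]-c["fy"]*q[1]/-q[2]
def save(c,n,crop=None,s=1):
    im=c["image"][:,:,::-1]
    if crop: im=im[crop[1]:crop[3],crop[0]:crop[2]]
    cv2.imwrite("pics/"+n+".png",cv2.resize(im,None,fx=s,fy=s,interpolation=cv2.INTER_CUBIC))
E
python3 - <<'E'
from h import *
import pickle
o=ctrl.get_obs(); print(o)
cs={n:cam(n) for n in("scene","side","wrist")}
pickle.dump(cs,open("c0.pkl","wb"))
for n,c in cs.items(): print(n,c.keys(),c["fx"],c["W"].round(3).tolist())
a=np.vstack([np.hstack([cs["scene"]["image"]])]);save(cs["scene"],"scene",s=1.42);save(cs["side"],"side",s=1.42)
E
```

```text
{'time_s': 0.0, 'qpos': array([ 1.25338178e+00,  3.00434419e-01,  1.52159257e+00,  1.60729629e-05,
        1.32070122e+00, -6.66037961e-02]), 'joint_vel': array([-0.00156765, -0.0022006 , -0.00135057,  0.00045286,  0.00053826,
        0.00153495]), 'tau': array([ 1.05215739e-03, -5.31799614e+01, -3.52737987e+01,  7.08626490e-02,
        2.43437866e-02, -8.79863615e-05]), 'ee_pos': array([0.13649484, 0.53275041, 0.40410146]), 'eef_rot': array([-3.14046065e+00, -9.11100691e-05,  2.89077786e+00]), 'force': array([0.44666427, 0.11499371, 0.42466529]), 'moment': array([0.01153972, 0.00572314, 0.01083078]), 'grip_force': 0.0, 'grip_width': 0.09421106501373551}
scene dict_keys(['image', 'fx', 'fy', 'cx', 'cy', 'camera_from_world', 'W']) 410.0864994337171 [[0.718, 0.442, -0.538, -0.154], [-0.696, 0.429, -0.576, -0.673], [-0.024, 0.788, 0.615, 0.84], [0.0, 0.0, 0.0, 1.0]]
side dict_keys(['image', 'fx', 'fy', 'cx', 'cy', 'camera_from_world', 'W']) 388.6163537206557 [[-0.928, 0.134, -0.347, 0.04], [-0.371, -0.358, 0.857, 1.18], [-0.01, 0.924, 0.382, 0.615], [0.0, 0.0, 0.0, 1.0]]
wrist dict_keys(['image', 'fx', 'fy', 'cx', 'cy', 'hand_eye', 'W']) 353.2874032104583 [[0.249, -0.928, -0.276, 0.056], [0.968, 0.239, 0.072, 0.554], [-0.001, -0.285, 0.958, 0.385], [0.0, 0.0, 0.0, 1.0]]
```

View pics/scene.png

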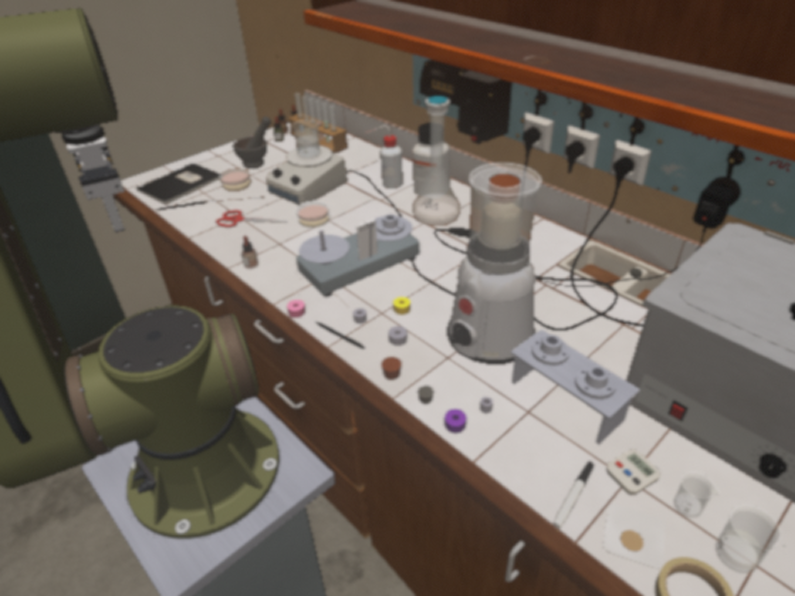

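View pics/side.png

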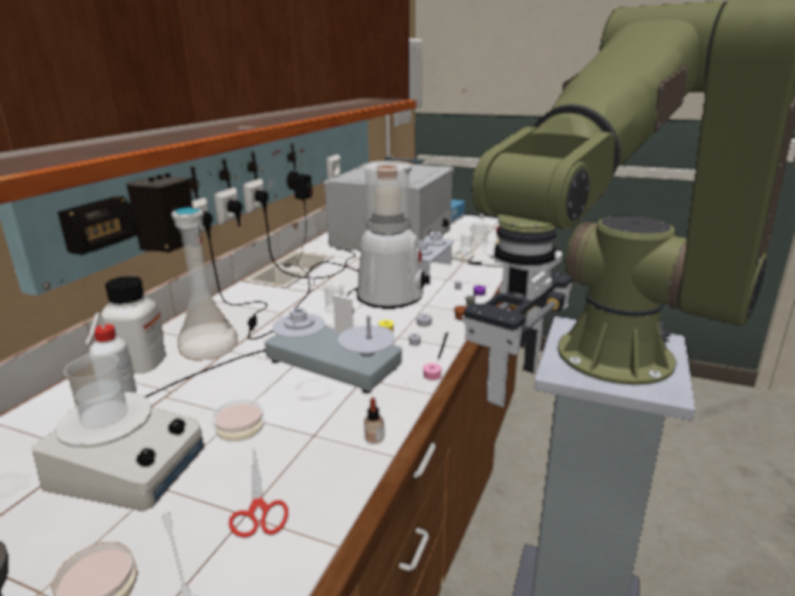

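The scene view shows three grey rings near (360,314), (398,335) and (486,404) (scaled by 1.42). The weight pan is near (325,248) with its spindle, and the flange pan near (391,228). Next I turn the pixels into positions.

```bash
python3 - <<'E'
from h import *
import pickle
cs=pickle.load(open("c0.pkl","rb")); c=cs["scene"]
for n,u,v,z in [("r1",360,314,.018),("r2",398,335,.018),("r3",486,404,.018),("small",426,394,.018),("brown",392,367,.02),("pink",297,307,.02),("yellow",402,304,.02),("purple",456,419,.02),("wpan",324,249,.09),("sptop",323,235,.145),("ppan",391,232,.08),("dropper",249,250,.04),("pen1",318,322,.005),("pen2",364,347,.005),("blend",492,340,.03),("riserc",575,370,.084)]:
    print(n,onz(c,u/1.42,v/1.42,z).round(3))
save(c,"crop",(200,140,370,310),3.5)
E
```

```text
r1 [0.433 0.104 0.018]
r2 [ 0.445 -0.004  0.018]
r3 [ 0.429 -0.253  0.018]
small [ 0.37  -0.159  0.018]
brown [ 0.372 -0.064  0.02 ]
pink [0.35  0.221 0.02 ]
yellow [0.519 0.062 0.02 ]
purple [ 0.364 -0.239  0.02 ]
wpan [0.475 0.272 0.09 ]
sptop [0.461 0.248 0.145]
ppan [0.642 0.225 0.08 ]
dropper [0.385 0.466 0.04 ]
pen1 [0.361 0.162 0.005]
pen2 [0.38  0.03  0.005]
blend [ 0.559 -0.16   0.03 ]
riserc [ 0.554 -0.349  0.084]
```

View pics/crop.png

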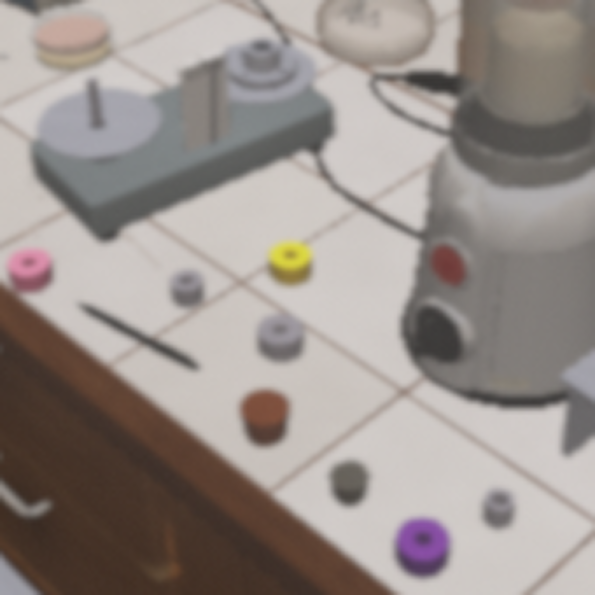

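The rings' apparent widths sort them: 100 g at (0.433,0.104), 200 g at (0.445,-0.004), 50 g at (0.429,-0.253). First I look at the balance from above with the wrist camera.

{"api": "servo_tool", "payload": {"motion": [[0,5,-4,0,0],[0,10,-8,0,0],[0,15,-12,0,0],[0,20,-16,0,0],[0,25,-20,0,0],[0,30,-24,0,0],[0,33,-27,0,0],[0,33,-27,0,0],[0,33,-27,0,0]]}}

```text
time_s: 1.27
ee_pos: [0.4662, 0.2631, 0.4044]
eef_rot: [-3.141, -0.001, 2.891]
force: [0.1, 0.4, 0.4]
grip_width: 0.0942
grip_force: 0.0
```

```bash
python3 - <<'E'
from h import *
import pickle
c=cam("wrist"); pickle.dump(c,open("w1.pkl","wb")); save(c,"w1",s=1.42); o=ctrl.get_obs(); print(o["ee_pos"],o["eef_rot"],o["force"],o["time_s"],c["fx"],c["cx"],c["cy"])
E
```

```text
[0.46588033 0.26344569 0.40455267] [-3.14150237e+00 -3.76556686e-04  2.89163097e+00] [ 0.67970938 -0.39303953 -0.72529985] 1.325 353.2874032104583 279.9075441796353 210.17037228397768
```

View pics/w1.png

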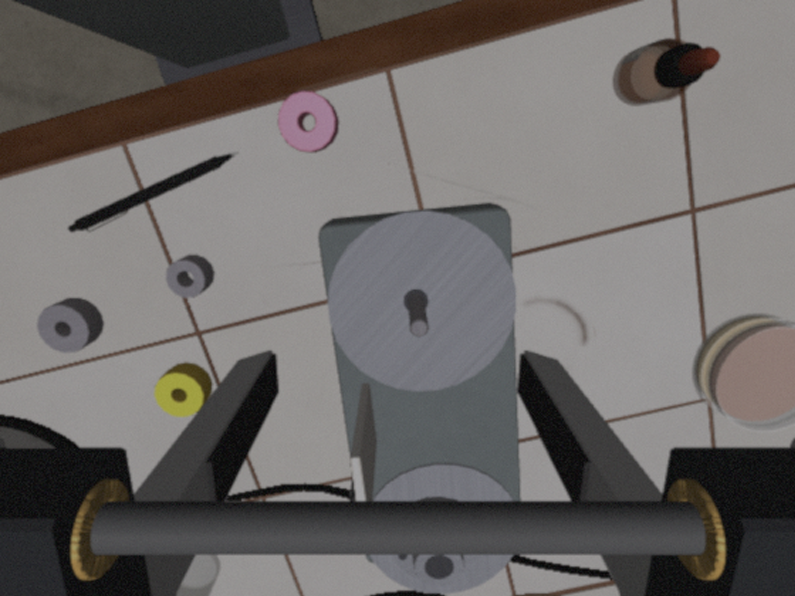

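The wrist view shows the weight pan centred at (422,300) in the scaled picture, with the spindle top at (419,327) and its base near (415,298). The flange pan is at (445,530), partly behind the gripper, and the 100 g and 200 g rings are at (187,276) and (66,326). Now I measure the pan heights and the spindle.

```bash
python3 - <<'E'
from h import *
import pickle
c=pickle.load(open("w1.pkl","rb")); im=c["image"].astype(int)
for r in (205,211,217): print(r,[tuple(im[r,k]) for k in list(range(226,240))],"|",[tuple(im[r,k]) for k in range(355,370)])
for r in (360,366,372,): print(r,[tuple(im[r,k]) for k in list(range(254,270))],"|",[tuple(im[r,k]) for k in range(358,374)])
g=cv2.cvtColor(c["image"],cv2.COLOR_RGB2GRAY)
print(g[200:240,284:306:1])
for n,p in(("pan.0878",(293-0,212)),):
  pass
print("wpan c",onz(c,423.5/1.42,300/1.42,.09),"sptop",onz(c,419/1.42,327/1.42,.14))
E
```

```text
205 [(np.int64(150), np.int64(145), np.int64(145)), (np.int64(149), np.int64(147), np.int64(146)), (np.int64(146), np.int64(144), np.int64(143)), (np.int64(118), np.int64(119), np.int64(116)), (np.int64(91), np.int64(92), np.int64(94)), (np.int64(100), np.int64(103), np.int64(108)), (np.int64(113), np.int64(114), np.int64(122)), (np.int64(118), np.int64(120), np.int64(127)), (np.int64(117), np.int64(118), np.int64(126)), (np.int64(114), np.int64(115), np.int64(123)), (np.int64(118), np.int64(118), np.int64(127)), (np.int64(114), np.int64(114), np.int64(121)), (np.int64(114), np.int64(116), np.int64(123)), (np.int64(120), np.int64(121), np.int64(127))] | [(np.int64(115), np.int64(116), np.int64(122)), (np.int64(114), np.int64(114), np.int64(122)), (np.int64(116), np.int64(116), np.int64(122)), (np.int64(117), np.int64(118), np.int64(124)), (np.int64(113), np.int64(114), np.int64(121)), (np.int64(119), np.int64(121), np.int64(128)), (np.int64(115), np.int64(117), np.int64(123)), (np.int64(121), np.int64(123), np.int64(128)), (np.int64(136), np.int64(136), np.int64(137)), (np.int64(151)
[... 10356 characters left out ...]
108 106 109 108 112 110 108 103  94 107
  119 119 122 121]
 [119 121 124 121 120 107  97 101 109 108 105 106 112 109 106  97  99 112
  118 120 118 117]
 [119 120 121 122 119 119 107 100 102 102 103 107 107 107 104 101 112 117
  117 118 116 115]
 [121 121 122 120 120 120 115 111 107 100 103 103 106 107 111 117 118 118
  118 116 116 116]
 [120 122 118 120 120 120 116 121 115 112 107 105 114 118 119 119 120 116
  118 116 116 115]
 [119 122 120 121 120 116 120 120 120 119 117 118 119 119 122 117 119 118
  113 115 114 117]
 [120 121 123 119 120 119 120 122 119 119 115 118 121 119 120 120 118 117
  113 116 117 116]]
wpan c [0.47606397 0.27740377 0.09      ] sptop [0.47445845 0.27283228 0.14      ]
```

{"api": "servo_tool", "payload": {"motion": [[0,4,-0.3,0,0],[0,7,-0.7,0,0],[0,7,-0.7,0,0],[0,7,-0.7,0,0]]}}

```text
time_s: 1.82
ee_pos: [0.5355, 0.2567, 0.4046]
eef_rot: [-3.141, -0.0, 2.892]
force: [-0.7, 1.2, 0.1]
grip_width: 0.094
grip_force: 0.0
```

```bash
python3 - <<'E'
from h import *
import pickle
c=cam("wrist"); pickle.dump(c,open("w2.pkl","wb")); save(c,"w2",s=1.42); o=ctrl.get_obs(); print(o["ee_pos"],o["eef_rot"],o["force"],o["time_s"])
E
```

```text
[0.53543419 0.2565734  0.40479681] [ 3.14154812e+00 -1.53104250e-04  2.89213116e+00] [-0.21087251 -0.17032982 -0.08965989] 1.875
```

View pics/w2.png

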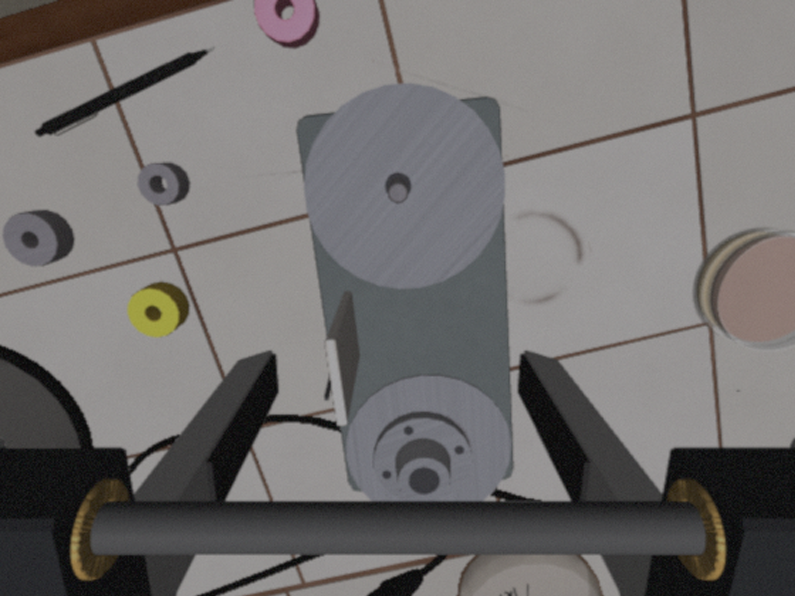

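This view shows both pans clear: the weight pan centre at (404,186) with the spindle top at (398,189), and the part pan near (430,450) with the flange. I fit circles to the pan rims for their heights.

```bash
cat > pans.py <<'E'
from h import *
from scipy.optimize import brentq, least_squares
def rim(c,ctr,z0,r=.058,amin=0,amax=360):
    g=cv2.GaussianBlur(c["image"],(3,3),0).astype(float); pts=[]
    for a in np.deg2rad(np.arange(amin,amax,2)):
        rr=np.arange(.050,.066,.0003)
        P=np.array([proj(c,(ctr[0]+q*np.cos(a),ctr[1]+q*np.sin(a),z0)) for q in rr],np.float32)
        if P.min()<1 or P[:,0].max()>558 or P[:,1].max()>418: continue
        v=np.stack([cv2.remap(g[:,:,k].astype(np.float32),P[None,:,0],P[None,:,1],1)[0] for k in range(3)],1)
        d=np.abs(v[5:]-v[:-5]).sum(1); 
        # innermost strong edge
        k=np.where(d>25)[0]
        if len(k)==0: continue
        k=k[0]; k+=np.argmax(d[k:k+7]); 
        pts.append(P[k+2])
    return np.array(pts)
def circ(c,pts,z):
    w=np.array([onz(c,u,v,z)[:2] for u,v in pts])
    m0=w.mean(0)
    s=least_squares(lambda p:np.hypot(w[:,0]-p[0],w[:,1]-p[1])-p[2],[*m0,.058],loss="soft_l1",f_scale=.0004)
    return s.x,np.hypot(w[:,0]-s.x[0],w[:,1]-s.x[1])-s.x[2]
def height(c,pts,r=.058):
    h=brentq(lambda z:circ(c,pts,z)[0][2]-r,.06,.12); x,e=circ(c,pts,h); return h,x,np.median(abs(e)),len(pts)
E
python3 - <<'E'
from pans import *
import pickle
c=pickle.load(open("w2.pkl","rb"))
W=onz(c,404/1.42,186/1.42,.09); P=onz(c,430/1.42,458/1.42,.078); print(W,P)
for n,ctr,z in(("w",W,.09),("p",P,.078)):
    pts=rim(c,ctr,z); h,x,e,k=height(c,pts); print(n,h,x,e,k)
    pts=rim(c,x,h); print(n,height(c,pts))
c=pickle.load(open("w1.pkl","rb"));pts=rim(c,W,.09);print(height(c,pts))
E
```

```text
[0.47598788 0.27618399 0.09      ] [0.66340788 0.24797073 0.078     ]
w 0.08897993561963001 [0.47892583 0.27547297 0.058     ] 0.00013068923976582852 177
w (0.08901790418318628, array([0.47890665, 0.27549363, 0.058     ]), np.float64(0.00018353932152163563), 180)
p 0.07546101651455227 [0.65879251 0.24767672 0.058     ] 0.00021022076833668302 138
p (0.07497107913183666, array([0.65896005, 0.24764781, 0.058     ]), np.float64(0.0002570977281937739), 151)
(0.08882518224794883, array([0.47949614, 0.27532046, 0.058     ]), np.float64(0.000174935810833117), 180)
```

The pan height difference is about 13.7 mm, so the flange is 250 g or 300 g. Either way the 200 g weight is needed first.

```bash
python3 - <<'E'
from h import *
import pickle
a=pickle.load(open("w1.pkl","rb"));b=pickle.load(open("w2.pkl","rb"))
print(onz(a,63/1.42,327/1.42,.022),onz(b,30/1.42,240/1.42,.022)); print(onz(a,186/1.42,276/1.42,.022),onz(b,160/1.42,184/1.42,.022)); print(onz(b,398/1.42,189/1.42,.139))
E
```

```text
[0.44868836 0.00266254 0.022     ] [0.45032453 0.00193507 0.022     ]
[0.43443612 0.1088977  0.022     ] [0.43653004 0.10900624 0.022     ]
[0.47322847 0.27327077 0.139     ]
```

{"api": "servo_tool", "payload": {"motion": [[0,-2,-6,0,0],[0,-4,-12,-1,0],[0,-6,-18,-5,0],[0,-8,-23,-10,0],[0,-8.6,-25.5,-15,0],[0,-8.6,-25.5,-15.2,0],[0,-8.6,-25.5,-15.2,0],[0,-8.6,-25.5,-15.2,0]]}}

```text
time_s: 2.88
ee_pos: [0.4507, 0.0015, 0.2538]
eef_rot: [3.141, 0.002, 2.892]
force: [-1.0, 0.0, -0.3]
grip_width: 0.0938
grip_force: 0.0
```

```bash
python3 - <<'E'
from h import *
import pickle
c=cam("wrist"); pickle.dump(c,open("w3.pkl","wb")); save(c,"w3",s=1.42); o=ctrl.get_obs(); print(o["ee_pos"],o["eef_rot"],o["force"],o["time_s"]);print(proj(c,(.449,.002,.022)))
E
```

```text
[0.45074749 0.00153164 0.25383061] [3.14117318e+00 2.03441473e-03 2.89186426e+00] [-0.08220424 -0.82212054  0.31338955] 2.925
(np.float64(279.2336695553093), np.float64(236.07004589240827))
```

View pics/w3.png

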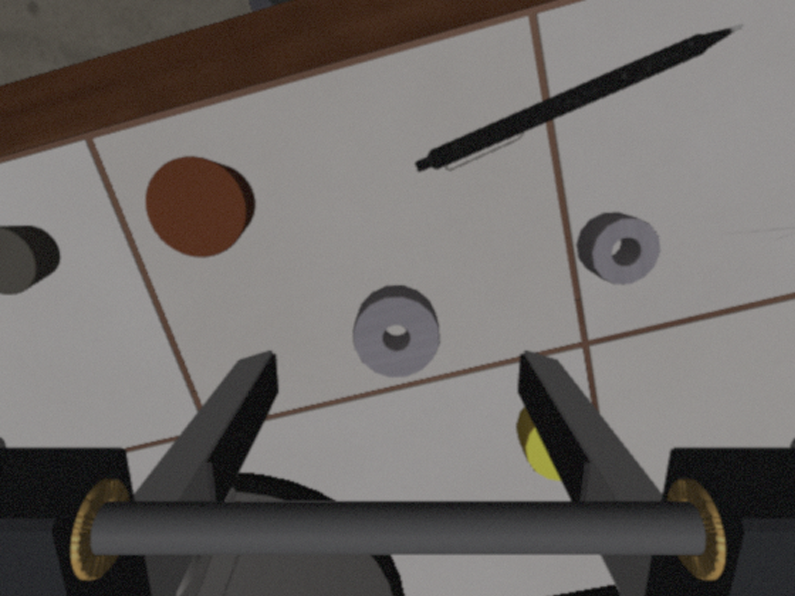

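The 200 g ring's bore is at (397,334) in the scaled view, nearly under the tool axis. I grip it once to centre it, then let go and look from the same hover for a reference pixel.

{"api": "servo_tool", "payload": {"motion": [[0,-0.25,0,-2.5,0],[0,-0.25,0,-5,0],[0,-0.25,0,-5,0],[0.7,-0.25,0,-5,0],[0.7,-0.25,0,-5,0],[0.7,-0.25,0,-5,0],[0.7,-0.25,0,-5,0],[0.7,-0.25,0,-5,0]], "squeeze": 10}}

```text
time_s: 3.92
ee_pos: [0.448, 0.0008, 0.2027]
eef_rot: [3.142, 0.0, 2.891]
force: [0.6, 0.6, -0.5]
grip_width: 0.0473
grip_force: 0.0
```

{"api": "servo_tool", "payload": {"motion": [[0.7,0,0,0,0],[0.7,0,0,0,0],[0.7,0,0,0,0],[0.4,0,0,0,0],[0.4,0,0,0,0],[0.4,0,0,5,0],[0.4,0,0,5,0],[0.4,0,0,5,0]]}}

```text
time_s: 4.92
ee_pos: [0.4478, 0.0008, 0.2523]
eef_rot: [-3.142, -0.0, 2.891]
force: [0.1, -0.0, -0.9]
grip_width: 0.0565
grip_force: 0.0
```

```bash
cat > bore.py <<'E'
from h import *
# centroid of the spot (bore) enclosed in a grey ring face: fit outer ring contour and bore contour
def ringfit(c,guess,rpx):
    # radial edges from guess: outer edge = first strong brightness change outward beyond bore
    g=cv2.GaussianBlur(cv2.cvtColor(c["image"],cv2.COLOR_RGB2GRAY),(3,3),0).astype(np.float32)
    out=[]
    for it in range(3):
        pts=[]
        for a in np.deg2rad(np.arange(0,360,5)):
            rr=np.arange(.6*rpx,1.4*rpx,.25); P=np.stack([guess[0]+rr*np.cos(a),guess[1]+rr*np.sin(a)],1).astype(np.float32)
            v=cv2.remap(g,P[None,:,0],P[None,:,1],1)[0]; d=abs(v[8:]-v[:-8]); k=np.argmax(d)
            if d[k]>8: pts.append(P[k+4])
        e=cv2.fitEllipse(np.array(pts,np.float32).reshape(-1,1,2)); guess=e[0]
    return e,len(pts)
E
python3 - <<'E'
from bore import *
import pickle
o=ctrl.get_obs(); c=cam("wrist"); pickle.dump(c,open("w4.pkl","wb")); print(o["ee_pos"],o["eef_rot"],o["grip_width"],o["time_s"])
print(proj(c,(.448,.001,.022)))
for r in (8.7,30): print(ringfit(c,(280,232) if r<10 else (280,234),r))
d=pickle.load(open("w3.pkl","rb"))
for r in (8.7,30): print("w3",ringfit(d,(279.5,235.5),r))
save(c,"w4",(200,150,360,310),3.5)
E
```

```text
[0.44779571 0.0007997  0.25225332] [-3.14154008e+00 -1.50274758e-04  2.89079567e+00] 0.05648101813331742 4.925
(np.float64(279.6654541537443), np.float64(240.3353324154517))
(((280.02490234375, 236.3183135986328), (12.356049537658691, 12.46208381652832), 85.20721435546875), 45)
(((280.89892578125, 241.58419799804688), (61.405757904052734, 73.75917053222656), 166.1548309326172), 72)
w3 (((278.5545349121094, 237.57772827148438), (17.87420654296875, 19.34043312072754), 105.71395874023438), 71)
w3 (((279.63275146484375, 236.93569946289062), (61.22831344604492, 75.2154312133789), 169.0390625), 72)
```

View pics/w4.png

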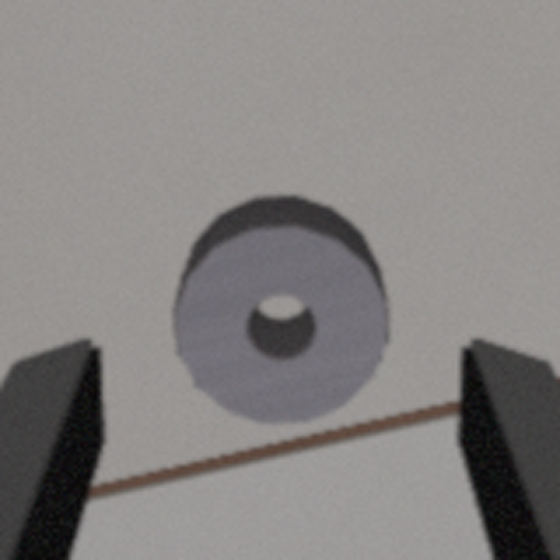

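{"api": "servo_tool", "payload": {"motion": [[0.4,0,3,6,0],[0.4,0.5,8,10,0],[0.4,1,13,11.9,0],[0.4,1.6,18.5,11.9,0],[0.4,2.2,24,11.9,0],[0.4,2.6,27.2,11.9,0],[0.4,2.6,27.2,11.9,0],[0.4,2.6,27.2,11.9,0]]}}

```text
time_s: 5.98
ee_pos: [0.474, 0.2723, 0.3707]
eef_rot: [-3.14, -0.001, 2.891]
force: [-0.4, -0.6, 0.6]
grip_width: 0.0563
grip_force: 0.0
```

```bash
cat >> bore.py <<'E'
def ringmask(c,guess,roi=40):
    im=cv2.GaussianBlur(c["image"],(3,3),0).astype(int); m=((im[:,:,2]-im[:,:,0]>2)&(im.sum(2)>270)).astype(np.uint8)
    k=np.zeros_like(m); cv2.circle(k,(int(guess[0]),int(guess[1])),roi,1,-1); m&=k
    cs,_=cv2.findContours(m,0,1); h=cv2.convexHull(max(cs,key=cv2.contourArea)); return cv2.fitEllipse(h)
E
python3 - <<'E'
from bore import *
import pickle
o=ctrl.get_obs(); c=cam("wrist"); pickle.dump(c,open("w5.pkl","wb")); print(o["ee_pos"],o["eef_rot"],o["time_s"])
d=pickle.load(open("w4.pkl","rb")); print(ringmask(d,(280,242)))
p=proj(c,(.4735,.273,.139)); print(p); x,y=int(p[0])-40,int(p[1])-40
print(x,y); save(c,"w5",(x,y,x+80,y+80),7)
E
```

```text
[0.47403204 0.27229488 0.37068047] [-3.14034640e+00 -1.19592544e-03  2.89069551e+00] 5.975
((279.9288330078125, 242.2578125), (54.74202346801758, 58.34081268310547), 87.92042541503906)
(np.float64(280.57266563866307), np.float64(238.65255852316682))
240 198
```

View pics/w5.png

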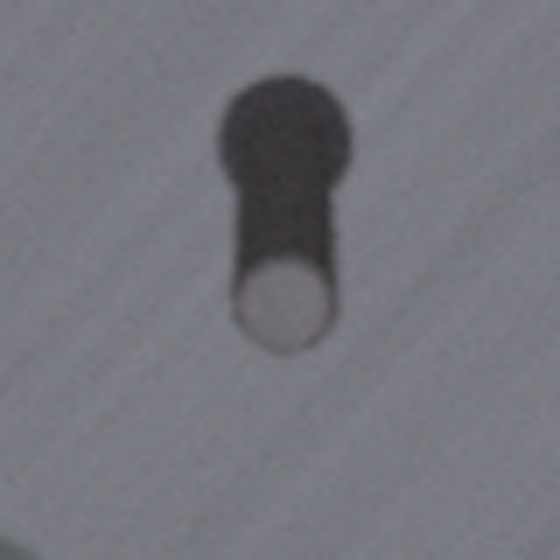

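The spindle cap is at pixel (280.4,240.9), against a reference of (279.9,242.3) for the ring. The tool therefore has to sit about 0.9 mm further in -x and 0.5 mm further in +y. Back to grip the 200 g weight.

{"api": "servo_tool", "payload": {"motion": [[0.4,-0.5,-5,0,0],[0.4,-1,-10.5,0,0],[0.4,-1.6,-16,0,0],[0.4,-2.2,-21.5,-3,0],[0.4,-2.6,-27.2,-8,0],[0.4,-2.6,-27.2,-12,0],[0.4,-2.6,-27.2,-14.5,0],[0.4,-2.6,-27.2,-16.9,0],[0.4,-2.6,-27.2,-16.9,0],[0.4,-2.6,-27.2,-16.9,0],[0.7,-2.6,-27.2,-16.9,0],[0.7,-2.6,-27.2,-16.9,0],[0.7,-2.6,-27.2,-16.9,0],[0.7,-2.6,-27.2,-16.9,0],[0.7,-2.6,-27.2,-16.9,0]], "squeeze": 12}}

```text
time_s: 7.9
ee_pos: [0.4481, 0.0008, 0.2032]
eef_rot: [3.142, 0.001, 2.891]
force: [-1.9, -0.8, 7.4]
grip_width: 0.0388
grip_force: 12.0
```

{"api": "servo_tool", "payload": {"motion": [[0.7,0,0,1,0],[0.7,0,0,5,0],[0.7,0,4,10,0],[0.7,0.5,8,14,0],[0.7,1,13,16.9,0],[0.7,1.6,18.5,16.9,0],[0.7,2.2,24,16.9,0],[0.7,2.5,27.2,16.9,0],[0.7,2.5,27.25,16.9,0],[0.7,2.5,27.25,16.9,0],[0.7,2.5,27.25,15.5,0],[0.7,2.5,27.25,15.5,0],[0.7,2.5,27.25,15.5,0]]}}

```text
time_s: 9.52
ee_pos: [0.4731, 0.2729, 0.3576]
eef_rot: [-3.141, -0.0, 2.89]
force: [-0.3, 0.2, -1.4]
grip_width: 0.0391
grip_force: 12.0
```

```bash
python3 - <<'E'
from bore import *
import pickle
o=ctrl.get_obs(); c=cam("wrist"); pickle.dump(c,open("w6.pkl","wb")); print(o["ee_pos"],o["eef_rot"],o["force"],o["grip_width"],o["time_s"])
f=[o["force"]]
save(c,"w6",(200,160,360,320),3.5)
E
```

```text
[0.47311318 0.27292366 0.35761312] [-3.14144304e+00 -1.62635146e-04  2.89022928e+00] [-0.3038241   0.22638011 -1.35774485] 0.03908107358730259 9.525
```

View pics/w6.png

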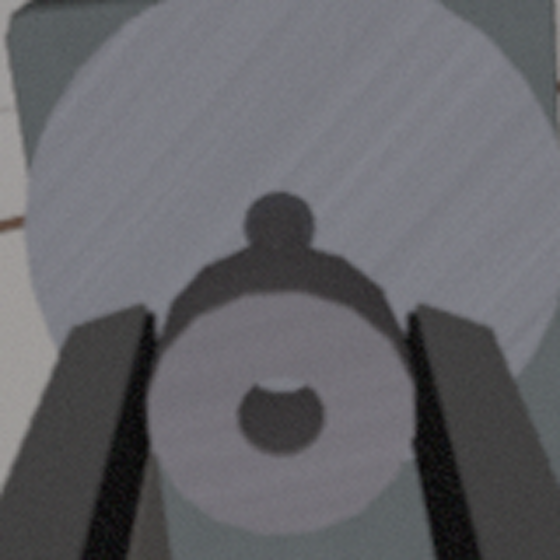

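The ring is held upright, its bore at (281,412) in this crop. The spindle is now hidden beneath it. I lower slowly and watch the force.

{"api": "servo_tool", "payload": {"motion": [[0.7,0,0,-0.6,0],[0.7,0,0,-1.2,0],[0.7,0,0,-1.4,0],[0.7,0,0,-1.6,0],[0.7,0,0,-1.7,0],[0.7,0,0,-1.7,0],[0.7,0,0,-1.7,0]]}}

```text
time_s: 10.45
ee_pos: [0.473, 0.2733, 0.3408]
eef_rot: [3.141, 0.0, 2.891]
force: [1.1, 0.7, -1.6]
grip_width: 0.0391
grip_force: 12.0
```

{"api": "servo_tool", "payload": {"motion": [[0.7,0,0,-0.3,0],[0.7,0,0,-0.5,0],[0.7,0,0,-0.7,0],[0.7,0,0,-0.7,0],[0.7,0,0,-0.7,0]]}}

```text
time_s: 11.08
ee_pos: [0.473, 0.2733, 0.3337]
eef_rot: [-3.142, 0.0, 2.891]
force: [-0.6, -0.1, -2.0]
grip_width: 0.0391
grip_force: 12.0
```

{"api": "servo_tool", "payload": {"motion": [[0.7,0,0,-0.6,0],[0.7,0,0,-1.2,0],[0.7,0,0,-1.8,0],[0.7,0,0,-2.4,0],[0.7,0,0,-3.0,0],[0.7,0,0,-3.5,0],[0.7,0,0,-3.7,0],[0.7,0,0,-3.7,0],[0.7,0,0,-3.7,0]]}}

```text
time_s: 12.2
ee_pos: [0.473, 0.2733, 0.2968]
eef_rot: [3.141, 0.0, 2.891]
force: [0.6, 0.3, -1.5]
grip_width: 0.0396
grip_force: 12.0
```

{"api": "servo_tool", "payload": {"motion": [[0.7,0,0,-0.15,0],[0.7,0,0,-0.3,0],[0.7,0,0,-0.4,0],[0.7,0,0,-0.5,0],[0.7,0,0,-0.6,0],[0.7,0,0,-0.7,0],[0.7,0,0,-0.7,0],[0.7,0,0,-0.7,0]]}}

```text
time_s: 13.2
ee_pos: [0.473, 0.2733, 0.2897]
eef_rot: [-3.142, -0.0, 2.891]
force: [-0.5, 0.1, -0.6]
grip_width: 0.0391
grip_force: 12.0
```

{"api": "servo_tool", "payload": {"motion": [[0.7,0,0,-0.1,0],[0.7,0,0,-0.15,0],[0.7,0,0,-0.15,0],[0.7,0,0,-0.15,0],[0.42,0,0,-0.15,0],[0.42,0,0,-0.15,0],[0.42,0,0,-0.15,0],[0.42,0,0,-0.15,0],[0.42,0,0,0.5,0],[0.42,0,0,3,0],[0.42,0,0,8.1,0],[0.42,0,0,11.5,0],[0.42,4,-0.3,11.5,0],[0.42,6.3,-1.5,11.5,0],[0.1,6.3,-1.6,11.5,0],[0.1,6.3,-1.6,11.5,0],[0.1,6.3,-1.6,11.5,0]]}}

```text
time_s: 15.32
ee_pos: [0.5354, 0.2577, 0.405]
eef_rot: [3.141, 0.0, 2.891]
force: [-0.0, -0.4, 0.3]
grip_width: 0.0812
grip_force: 0.0
```

```bash
python3 - <<'E'
from pans import *
import pickle
o=ctrl.get_obs(); c=cam("wrist"); pickle.dump(c,open("w7.pkl","wb")); print(o["ee_pos"],o["eef_rot"],o["force"],o["time_s"])
for n,ctr,z in(("w",(.479,.2755),.085),("p",(.659,.2477),.080)):
    pts=rim(c,ctr,z); h,x,e,k=height(c,pts); pts=rim(c,x,h); print(n,height(c,pts))
save(c,"w7",s=1.42)
E
```

```text
[0.53538376 0.2576834  0.40496195] [3.14141545e+00 1.92695614e-04 2.89143432e+00] [-0.04790322 -0.39601747  0.34222214] 15.325
w (0.08396357876248468, array([0.47893916, 0.27547373, 0.058     ]), np.float64(0.00017341014166846747), 179)
p (0.08034286559865197, array([0.65882624, 0.24764437, 0.058     ]), np.float64(0.00022291729269017374), 143)
```

View pics/w7.png

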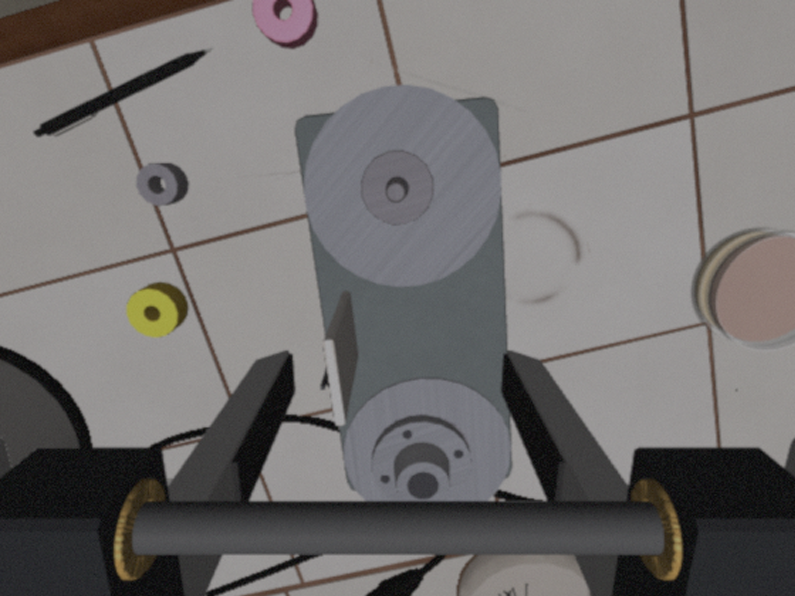

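The 200 g weight sits on the spindle, seen at (397,187), and the weight pan is still slightly high. The residual of about 3.5 mm lies between the 50 g case (2.5 mm) and the 100 g case (5 mm). To cancel camera bias I shift the camera so the weight pan appears where the part pan appeared.

{"api": "servo_tool", "payload": {"motion": [[0.1,-5,0.8,0,0],[0.1,-10,1.6,0,0],[0.1,-15,2.4,0,0],[0.1,-18,2.8,0,0],[0.1,-18,2.8,0,0],[0.1,-18,2.8,0,0],[0.1,-18,2.8,0,0]]}}

```text
time_s: 16.25
ee_pos: [0.3567, 0.2852, 0.4046]
eef_rot: [-3.141, -0.0, 2.89]
force: [-0.0, 0.3, -0.2]
grip_width: 0.0848
grip_force: 0.0
```

```bash
python3 - <<'E'
from pans import *
import pickle
o=ctrl.get_obs(); print(o["ee_pos"],o["eef_rot"],o["time_s"])
c7=pickle.load(open("w7.pkl","rb"))
def go(c,ctr,z,**k):
    pts=rim(c,ctr,z,**k); h,x,e,n=height(c,pts); pts=rim(c,x,h,**k); h,x,e,n=height(c,pts); return round(h*1e3,2),x[:2].round(4),round(e*1e3,2),n
for k in ({},dict(amin=60,amax=330)):
  print("p7",go(c7,(.659,.2477),.08,**k))
  for i in range(3 if not k else 1):
    c=cam("wrist")
    pickle.dump(c,open("w8.pkl","wb")); print("w8",go(c,(.479,.2755),.084,**k))
# scene-free check: same pixel?
print(proj(c7,(.6588,.2476,.0803)),proj(c,(.479,.2755,.084)))
E
```

```text
[0.35665701 0.28517987 0.40455393] [-3.14148123e+00 -3.30353826e-05  2.89018118e+00] 16.25
p7 (80.34, array([0.6588, 0.2476]), np.float64(0.22), 143)
w8 (82.98, array([0.4809, 0.2749]), np.float64(0.18), 137)
w8 (83.0, array([0.4808, 0.2749]), np.float64(0.19), 137)
w8 (82.97, array([0.4808, 0.2749]), np.float64(0.18), 137)
p7 (80.62, array([0.6587, 0.2476]), np.float64(0.21), 125)
w8 (83.47, array([0.4806, 0.275 ]), np.float64(0.23), 121)
(np.float64(300.49770199757614), np.float64(319.92284091354736)) (np.float64(301.29113317793633), np.float64(321.7475088174786))
```

Seen at matching image positions the difference is 2.6 to 2.85 mm, so 50 g is missing and the flange is 250 g. I check the blender clearance and the 50 g weight's location before going there.

```bash
python3 - <<'E'
from h import *
import pickle
from scipy.optimize import least_squares
a=pickle.load(open("w3.pkl","rb"));s=pickle.load(open("c0.pkl","rb"))["scene"]
w=np.array([onz(a,u/1.42,v/1.42,.02)[:2] for u,v in((240,478),(330,500),(370,540),(400,590))]);print(w.round(3))
print(least_squares(lambda p:np.hypot(*(w-p).T)-.085,[.56,-.16]).x)
im=s["image"].astype(int); 
for u,v in((486,402),(360,313),(398,334)): print(onz(s,u/1.42,v/1.42,.02).round(3))
E
```

```text
[[ 0.504 -0.093]
 [ 0.528 -0.053]
 [ 0.557 -0.04 ]
 [ 0.592 -0.033]]
[ 0.584684   -0.11824436]
[ 0.432 -0.251  0.02 ]
[0.434 0.105 0.02 ]
[ 0.446 -0.003  0.02 ]
```

{"api": "servo_tool", "payload": {"motion": [[0.1,0,-5,0,0],[0.1,0,-10.5,0,0],[0.1,0,-16,0,0],[0.1,0,-21.5,0,3],[0.1,0,-27,0,8],[0.1,0,-32.5,0,14],[0.1,0,-38,0,20],[0.1,0,-43.5,0,26],[0.1,0,-49,0,30],[0.1,0,-53.8,0,30],[0.1,0,-53.8,0,30],[0.1,0,-53.8,0,30]]}}

```text
time_s: 17.95
ee_pos: [0.356, -0.2525, 0.4044]
eef_rot: [3.141, -0.0, -2.869]
force: [0.5, 0.7, -0.4]
grip_width: 0.0845
grip_force: 0.0
```

```bash
python3 - <<'E'
from bore import *
o=ctrl.get_obs(); c=cam("wrist"); p=proj(c,(.435,-.247,.022)); print(p)
for r in (25,35):
    e=ringmask(c,p,r); print(e, onz(c,*e[0],.022))
E
```

```text
(np.float64(265.45800990273636), np.float64(255.04167626473577))
((262.4253234863281, 253.9329376220703), (16.823612213134766, 18.434173583984375), 104.4955825805664) [ 0.43460919 -0.25059644  0.022     ]
((262.4253234863281, 253.9329376220703), (16.823612213134766, 18.434173583984375), 104.4955825805664) [ 0.43460919 -0.25059644  0.022     ]
```

{"api": "servo_tool", "payload": {"motion": [[0.2,4,0.1,0,0],[0.3,7.8,0.2,-3,0],[0.4,7.8,0.2,-8,0],[0.4,7.8,0.2,-13,0],[0.4,7.8,0.2,-15.2,0],[0.4,7.8,0.2,-15.2,0],[0.4,7.8,0.2,-15.2,0]]}}

```text
time_s: 18.88
ee_pos: [0.4344, -0.2504, 0.254]
eef_rot: [-3.14, 0.001, -2.868]
force: [-0.0, -1.1, -0.0]
grip_width: 0.0565
grip_force: 0.0
```

```bash
python3 - <<'E'
from bore import *
o=ctrl.get_obs(); c=cam("wrist"); p=proj(c,(.434,-.250,.022)); print(o["ee_pos"],o["eef_rot"],o["grip_width"],p)
e=ringmask(c,p,25); print(e)
q=np.array(e[0]); a=onz(c,*q,.022); b=onz(c,279.93,242.26,.022); print("shift TCP by cm",(a-b)*100)
E
```

```text
[ 0.43440729 -0.25035091  0.25395291] [-3.14025348e+00  1.12961709e-03 -2.86794971e+00] 0.05654206263140878 (np.float64(281.1481919885133), np.float64(238.0475199852253))
((279.826416015625, 238.9257049560547), (30.075822830200195, 31.91367530822754), 92.5091323852539)
shift TCP by cm [-2.19916680e-01 -6.83263300e-02  2.77555756e-15]
```

{"api": "servo_tool", "payload": {"motion": [[0.4,-0.2,-0.05,-0.15,0],[0.4,-0.2,-0.05,-0.15,0],[0.4,-0.2,-0.05,-0.15,0]]}}

```text
time_s: 19.3
ee_pos: [0.432, -0.2513, 0.2514]
eef_rot: [-3.141, 0.0, -2.869]
force: [-0.4, 0.5, -0.7]
grip_width: 0.0567
grip_force: 0.0
```

```bash
python3 - <<'E'
from bore import *
o=ctrl.get_obs(); c=cam("wrist"); print(o["ee_pos"],o["eef_rot"])
e=ringmask(c,(280,242),25); print(e)
q=np.array(e[0]); a=onz(c,*q,.022); b=onz(c,279.93,242.26,.022); d=(a-b)[:2]*1e3; y=o["eef_rot"][2]; print("tool x off mm",d@[np.cos(y),np.sin(y)],"tool y",d@[np.sin(y),-np.cos(y)])
E
```

```text
[ 0.43197884 -0.25125136  0.25137398] [-3.14131735e+00  2.02719053e-04 -2.86891708e+00]
((280.00860595703125, 244.5175018310547), (30.10869789123535, 32.366397857666016), 94.43756866455078)
tool x off mm -1.546599536153422 tool y 0.048118578675764814
```

{"api": "servo_tool", "payload": {"motion": [[0.4,0.1,0.03,-2.5,0],[0.4,0.1,0.03,-4.8,0],[0.4,0.1,0.03,-4.8,0],[0.9,0.1,0.03,-4.8,0],[0.9,0.1,0.03,-4.8,0],[0.9,0.1,0.03,-4.8,0],[0.9,0.1,0.03,-4.8,0],[0.9,0.1,0.03,-4.8,0],[0.9,0.1,0.03,-4.8,0]], "squeeze": 10}}

```text
time_s: 20.48
ee_pos: [0.4331, -0.251, 0.2035]
eef_rot: [-3.141, 0.0, -2.869]
force: [-1.5, -0.3, 6.7]
grip_width: 0.0226
grip_force: 10.0
```

{"api": "servo_tool", "payload": {"motion": [[0.9,0,0,1,0],[0.9,0,0,5,0],[0.9,-2,0,10,0],[0.9,-5,0,15,0],[0.9,-7.6,0,18,0],[0.9,-7.7,4,19,0],[0.9,-7.7,9,19,-3],[0.9,-7.7,14.5,19,-8],[0.9,-7.7,20,19,-14],[0.9,-7.7,25.5,19,-20],[0.9,-7.7,31,19,-26],[0.9,-7.7,36.5,19,-30],[0.9,-5.5,42,19,-30],[0.9,-2,47,19,-30],[0.9,2,51,19,-30],[0.9,4,52.4,19,-30],[0.9,4,52.4,19,-30],[0.9,4,52.4,19,-30],[0.9,4,52.4,19,-30]]}}

```text
time_s: 22.85
ee_pos: [0.4725, 0.2725, 0.3936]
eef_rot: [3.141, 0.0, 2.89]
force: [-0.3, -0.5, 0.1]
grip_width: 0.0228
grip_force: 10.0
```

```bash
python3 - <<'E'
from bore import *
import pickle
o=ctrl.get_obs(); c=cam("wrist"); pickle.dump(c,open("w9.pkl","wb")); print(o["ee_pos"],o["eef_rot"],o["grip_width"],o["grip_force"],o["force"],o["time_s"])
d=pickle.load(open("w6.pkl","rb"))
def inner(c,r):
    im=cv2.GaussianBlur(c["image"],(3,3),0).astype(int); m=((im.sum(2)<280)).astype(np.uint8)
    k=np.zeros_like(m); cv2.circle(k,(280,278),r,1,-1); m&=k
    cs,_=cv2.findContours(m,0,1); a=max(cs,key=cv2.contourArea); x,y,w,h=cv2.boundingRect(a); return x,x+w,y,y+h
print("w6 bore bbox",inner(d,16),"now",inner(c,13))
for n,q in(("w6",d),("now",c)):
    col=q["image"][:,278:283].mean(axis=(1,2)); print(n,[(r,int(col[r])) for r in range(256,320,2)])
E
```

```text
[0.47247892 0.27253612 0.3936376 ] [3.14132006e+00 3.15219976e-04 2.89038295e+00] 0.022821206868802263 9.999977506231517 [-0.34799249 -0.4788235   0.09511714] 22.85
w6 bore bbox (268, 293, 270, 290) now (268, 293, 270, 290)
w6 [(256, 114), (258, 114), (260, 115), (262, 113), (264, 112), (266, 112), (268, 122), (270, 121), (272, 69), (274, 53), (276, 53), (278, 56), (280, 55), (282, 56), (284, 57), (286, 60), (288, 64), (290, 99), (292, 115), (294, 118), (296, 117), (298, 116), (300, 114), (302, 115), (304, 115), (306, 113), (308, 114), (310, 113), (312, 106), (314, 95), (316, 97), (318, 97)]
now [(256, 58), (258, 67), (260, 106), (262, 109), (264, 111), (266, 113), (268, 118), (270, 112), (272, 57), (274, 56), (276, 57), (278, 53), (280, 56), (282, 55), (284, 56), (286, 56), (288, 63), (290, 102), (292, 111), (294, 108), (296, 108), (298, 98), (300, 94), (302, 94), (304, 94), (306, 93), (308, 95), (310, 94), (312, 93), (314, 93), (316, 93), (318, 93)]
```

The 50 g ring sits in the gripper just as the 200 g one did (identical bore boxes), so I use the same tool position. The spindle top is now at about 0.135 m.

{"api": "servo_tool", "payload": {"motion": [[0.9,0.05,0.08,-2,0],[0.9,0.05,0.08,-4,0],[0.9,0.05,0.08,-5,0],[0.9,0.05,0.08,-5,0],[0.9,0.05,0.08,-5.3,0],[0.9,0.05,0.08,-5.6,0],[0.9,0.05,0.08,-5.8,0],[0.9,0.05,0.08,-6,0],[0.9,0.05,0.08,-6,0],[0.9,0.05,0.08,-6,0]]}}

```text
time_s: 24.15
ee_pos: [0.4735, 0.2739, 0.3332]
eef_rot: [-3.141, -0.0, 2.891]
force: [-0.3, -1.0, -0.5]
grip_width: 0.0227
grip_force: 10.0
```

{"api": "servo_tool", "payload": {"motion": [[0.9,-0.04,-0.06,-0.2,0],[0.9,-0.04,-0.06,-0.6,0],[0.9,-0.04,-0.06,-1.0,0],[0.9,-0.04,-0.06,-1.4,0],[0.9,-0.04,-0.06,-1.8,0],[0.9,-0.04,-0.06,-1.9,0],[0.9,-0.04,-0.06,-1.9,0],[0.9,-0.04,-0.06,-1.9,0]]}}

```text
time_s: 25.15
ee_pos: [0.4731, 0.2733, 0.3143]
eef_rot: [3.141, 0.0, 2.891]
force: [-0.3, 0.4, -0.2]
grip_width: 0.023
grip_force: 10.0
```

{"api": "servo_tool", "payload": {"motion": [[0.9,0,0,-0.15,0],[0.9,0,0,-0.3,0],[0.9,0,0,-0.38,0],[0.9,0,0,-0.44,0],[0.9,0,0,-0.5,0],[0.9,0,0,-0.5,0],[0.9,0,0,-0.5,0]]}}

```text
time_s: 26.02
ee_pos: [0.4731, 0.2733, 0.3092]
eef_rot: [3.142, 0.0, 2.891]
force: [-1.3, -0.2, 0.6]
grip_width: 0.0229
grip_force: 10.0
```

{"api": "servo_tool", "payload": {"motion": [[0.7,0,0,0,0],[0.6,0,0,0,0],[0.6,0,0,0,0],[0.6,0,0,0,0],[0.6,0,0,1,0],[0.6,0,0,4,0],[0.6,0,0,9.6,0],[0.1,0,0,9.6,0],[0.1,4,-1,9.6,0],[0.1,6.2,-1.6,9.6,0],[0.1,6.2,-1.6,9.6,0],[0.1,6.2,-1.6,9.6,0],[0.1,6.2,-1.6,9.6,0]]}}

```text
time_s: 27.65
ee_pos: [0.5344, 0.2576, 0.4053]
eef_rot: [3.142, 0.0, 2.891]
force: [0.2, -0.3, -0.6]
grip_width: 0.0847
grip_force: 0.0
```

```bash
cat >> pans.py <<'E'
def go(c,ctr,z,**k):
    pts=rim(c,ctr,z,**k); h,x,e,n=height(c,pts); pts=rim(c,x,h,**k); h,x,e,n=height(c,pts); return round(h*1e3,2),x[:2].round(4),round(e*1e3,2),n
E
python3 - <<'E'
from pans import *
import pickle
o=ctrl.get_obs(); print(o["ee_pos"],o["eef_rot"],o["grip_width"],o["force"],o["time_s"])
c=cam("wrist"); pickle.dump(c,open("w10.pkl","wb"))
print("w",go(c,(.479,.2755),.084)); print("p",go(c,(.659,.2477),.081)); print("p",go(c,(.659,.2477),.081,amin=60,amax=330))
E
```

```text
[0.5344424  0.25762976 0.4052904 ] [3.14152294e+00 1.33789660e-05 2.89146647e+00] 0.08474651367489403 [ 0.20203159 -0.26854026 -0.57030192] 27.65
w (82.72, array([0.4789, 0.2755]), np.float64(0.18), 180)
p (82.42, array([0.6585, 0.2477]), np.float64(0.19), 140)
p (82.44, array([0.6586, 0.2478]), np.float64(0.18), 123)
```

{"api": "servo_tool", "payload": {"motion": [[0.1,-5,0.8,0,0],[0.1,-10,1.6,0,0],[0.1,-15,2.4,0,0],[0.1,-18,2.8,0,0],[0.1,-18,2.8,0,0],[0.1,-18,2.8,0,0],[0.1,-18,2.8,0,0]]}}

```text
time_s: 28.58
ee_pos: [0.3557, 0.2852, 0.405]
eef_rot: [-3.141, -0.0, 2.89]
force: [0.3, -0.4, 0.6]
grip_width: 0.0846
grip_force: 0.0
```

```bash
python3 - <<'E'
from pans import *
from bore import ringmask
import pickle
o=ctrl.get_obs(); print(o["ee_pos"],o["time_s"])
c=cam("wrist")
print("w",go(c,(.479,.2755),.084)); print("w",go(c,(.479,.2755),.084,amin=60,amax=330))
c=pickle.load(open("w10.pkl","rb"))
# seated check: brightness along the spindle row through both rings
u,v=proj(c,(.4731,.2733,.126)); print(u,v); print(c["image"][int(round(v)),int(u)-40:int(u)+41:2].mean(1).astype(int))
E
```

```text
[0.35574306 0.2851711  0.40500249] 28.575
w (81.69, array([0.4808, 0.275 ]), np.float64(0.18), 138)
w (82.62, array([0.4804, 0.275 ]), np.float64(0.18), 122)
279.17229283872734 133.06952275758783
[123 122 122 122 120 119 119 117 105 110 112 112 108 100 110 109 103  73
 105 110 112 112 103  59  61 109 114 115 100 111 113 112 113 108 121 122
 121 116 117 120 121]
```

The pans now agree within about 0.7 mm (a 50 g error would show as 2.5 mm). Both weights are on the spindle and the gripper is clear, so I hand in.

```bash
python3 -c "
from station import ctrl
print(ctrl.hand_in())"
```

```text
the job is handed in; nothing more can be done
None
```

The flange weighs 250 g: I threaded the 200 g weight and then the 50 g weight over the spindle, my camera check showed the pans level to within about 0.7 mm, and I handed the job in at about 29 s with the 100 g weight left on the bench.

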